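Move a finished circuit module from the board vise into the leaning rack

TASK

The green circuit module in the blue board vise is finished. Slide the vise's jaw open by its orange tab, lift the module out, and slide it gold edge down into the empty slot of the leaning rack, pressing until the orange ejector bar has gone right down and the module is fully home; leave it standing there released, and do not disturb the other things on the table.

Things in the scene. Friction and masses are not known exactly. Their poses are not given: they have to be found in the camera images.
- module: Green circuit module, slab 10 x 120 x 110 mm (x thickness, y width, z up), 0.18-0.35 kg, upright in the vise; origin mid lower (gold) edge. Above z=40 mm it spans only y=-60..+42 mm, leaving a shoulder on the +y side. Grip across the thickness from above, on the bare white strip z=76-110 mm. Parts on its faces stay within |y|<54 mm and touch nothing. Either face may look forward in the rack.
- vise: Fixed blue board vise, base 70 x 230 x 22 mm; origin on the table below the module; x across the module's faces, y along the jaw's slide. The module's lower edge stands 30 mm above the table between ridges; its -y side is in a 12 mm groove of the fixed jaw (85 mm tall), its +y side in a groove of the moving jaw, with about 1 mm play.
- jaw (a joint): Opening of the moving jaw, m: 0 closed to 0.05 open, along the vise's +y. Stays where left; about 5 N to move. Its orange lip (72-80 mm above the table) overhangs the module's shoulder by 12 mm when closed and stops it being lifted: open 20 mm or more, 35-40 mm is comfortable.
- jaw_tab (a point): Mid top of the moving jaw's upright orange tab: 20 mm along the vise's x, 14 mm along the slide (y), 43 mm tall, top 123 mm above the table. Free all round; 30 mm from the module's upper part when closed.
- rack: Fixed two-slot rack, base 190 x 165 x 16 mm, origin under it on the table; x away from the robot, y along the slots' width. Its parallel slots lie 30 mm either side of the origin along x and lean 20 degrees towards the robot (-x). Which one is empty varies.
- slot (a point): Empty slot: module's lower-edge middle when home in a centred frame, 34 mm above the table. x thickness, y width, z out of the slot (leans 20 deg to the rack's -x). Its channel frame is adjustable and sits up to 6 mm off along +y or -y (not reported): find it by touch or sight. Channel mouths z=60 mm, sharp rims; 12 mm wide (1 mm play a side), 123 mm between ends (1.5 mm a side). Stops at z=0.
- ejector (a joint): Travel, m, of the orange ejector bar (9 x 50 mm) across the middle of the empty slot's floor: 0 raised (top at slot z=8 mm), 0.008 fully down (level with the stops). Moves along the slot against about 8 N of friction, more than the module's weight; stays where pushed. The module is home only with it fully down.
- neighbour: Shorter blue module, 10 x 120 x 85 mm, screwed into the other slot, leaning likewise; origin on the table plane 34 mm below that slot's floor. The slots are 60 mm apart along the rack's x.
- tape: Bystander: grey tape roll, 84 mm across, 24 mm tall.
- multimeter: Bystander: blue multimeter lying flat, 75 x 150 x 32 mm.
- knife: Bystander: black utility knife with a white end, 183 x 28 x 16 mm.
- glue_gun: Bystander: red glue gun lying on its side, 190 x 150 x 45 mm.
- screwdriver: Bystander: screwdriver lying flat, 180 mm long.
- spray: Bystander: white bottle, 56 mm across, 150 mm tall.

How it is judged:
By the outcome, as a careful person would: the job done as asked, in the order asked, and still so for the second after the job is handed in, with the robot touching nothing.
It also fails if it takes over 72 s, if anything falls off the work surface, if the arm or the gripper's body presses on something with over 40 N, if the wrist force passes 120 N, or if a joint passes its speed limit or range.

ROBOT

A 6-joint arm with a two-finger parallel gripper is mounted at the origin on the work surface. World frame = base frame: x ahead of the robot, y to its left, z up, the work surface at z = 0. Lengths are in m, angles in rad, forces in N, time in s.
With the tool pointing down it reaches from about 0.35 to 0.925 m from the base axis. Payload 6.4 kg.
Tool frame: the origin (TCP) lies midway between the tips of the shut fingers; the grasp point (between the pads) lies 19 mm behind it; z points along the fingers, y is the direction in which the jaws open and shut (so a half turn about z gives the same grasp; the last joint's range is limited). The gripper opens to 85 mm and grips with 20 to 120 N. Pads are 22 mm wide; open, the fingers measure 114 mm over their backs; the gripper's body (76 mm by 85 mm) begins 54 mm behind the grasp point. The pads swing forward as they close: fully open they stand 13 mm farther back than shut.
Start: joints at [1.142, 0.245, 1.558, -0, 1.339, -0.174], TCP at [0.164, 0.629, 0.231] pointing down, gripper open.
Joint ranges: [-3.13, 3.13], [-1.02, 2.26], [0.13, 2.54], [-0.95, 4.09], [0.21, 2.88], [-2.74, 2.74]. Speed limits (rad/s): [2.57, 2.57, 3.14, 3.14, 3.14, 3.14].

INTERFACE

Orientations are given as a unit quaternion [w, x, y, z].
In Python, from cell import env, cams gives the robot as it stands. The module is installed in compiled form; this text tells all that it offers.
- The arm moves only by the tool step_arm, never from a script. Its arguments are lists of equal length, an entry for each row: "slide": the shift along the tool's x, y, z in mm, a list of three; "delta_rot": the turn, a rotation vector about the tool's x, y, z in rad, a list of three. A call has 1 to 20 rows; each row shifts and turns the pose as measured when the row begins, along the tool's axes as they then stand; what a row does not reach is not made up. A row lasts 1/12 s, in which the tool goes at most 41.7 mm and 7.16 degrees, less where a joint would pass 70% of its speed; a pose out of reach is approached as far as the arm can. A call with a gripper value outside its range is refused whole. "grip" is the gripper's target within -1 to 1 (shut at 1, half-way at 0, fully open at -1), set as the call begins (left out, the last holds). The fingers move at their own pace and stop on an object; the grip force is fixed at half the most. Time passes only in rows, so rows that do not move let the fingers close. It gives the time, the measured TCP pose, the force and the opening at its end, in the units of the state.
- env.read_state(): the state, without advancing time (a new reading comes with each control period).
- cams.read_camera(name): name is "side" or "top"; returns the picture (384x512x3 uint8, blue, green, red); there is no depth.
- cams.get_calibration(name): a dict with "intrinsics" (3x3 intrinsics, pixels), "rvec" (rotation vector, rad) and "tvec" (3), from world to camera coordinates, as OpenCV has them. Camera axes: x right, y down, z forward; pixel columns grow to the right and rows downward; lengths in m; the calibration is good to about 2 mm. A picture is of the moment at which its call begins. get_calibration takes no time and is no camera call.
- env.hand_in(): hands the job in, once; it reports no verdict.
The state is a dict: "time_s": time; "q": joint angles; "qvel": joint speeds; "tau": joint torques, N m; "ee_pos": TCP position; "ee_rot": TCP orientation; "ft_force": force on the tool from outside, world axes, zero at the start; "torque": the same for the moment, N m; "width": opening from 0.0 (shut) to 1.0 (fully open).
Only numpy, scipy, OpenCV 4.12 (cv2) and the standard library are available. Lean on these libraries where they do the work, as an engineer would, in place of code of your own. Each camera call takes 0.05 s, during which the arm holds its last target. There are 200 camera calls.

## Working session

There is one attempt and no reset: what is moved stays moved. The work goes in short steps, Python scripts to look and compute and a tool call to move; the robot and the scene stay as the last step left them, time stands still between calls to the robot, and variables do not carry over. Pictures are saved under pics/ and viewed, about 8 in all and at most 12, crops included, and the job is handed in when it is done.

Besides the shell and the picture viewer there is one more tool, called after ">>>" as a command line: name --argument value ..., lists and objects as JSON in quotes. step_arm: Moves the arm, as the interface text tells. Its arguments: {"type":"object","properties":{"slide":{"type":"array","items":{"type":"array","items":{"type":"number"}}},"delta_rot":{"type":"array","items":{"type":"array","items":{"type":"number"}}},"grip":{"type":"number"}},"required":["slide","delta_rot"]}

```bash
mkdir -p pics; cat > h.py <<'E'
import numpy as np, cv2
from scipy.spatial.transform import Rotation as R
from cell import env, cams
def cal(n):
    c=cams.get_calibration(n); return np.array(c["intrinsics"],float),np.array(c["rvec"],float).ravel(),np.array(c["tvec"],float).ravel()
def proj(n,P):
    K,r,t=cal(n); return cv2.projectPoints(np.array(P,float).reshape(-1,1,3),r,t,K,None)[0].reshape(-1,2)
def ray(n,uv,z):
    K,r,t=cal(n); M=R.from_rotvec(r).as_matrix(); c=-M.T@t
    d=M.T@np.linalg.inv(K)@np.array([uv[0],uv[1],1.]); return c+d*(z-c[2])/d[2]
def tri(u1,u2):
    P=[np.c_[R.from_rotvec(cal(n)[1]).as_matrix(),cal(n)[2]] for n in("top","side")]
    X=cv2.triangulatePoints(cal("top")[0]@P[0],cal("side")[0]@P[1],np.array(u1,float),np.array(u2,float)).ravel(); return X[:3]/X[3]
E
python3 - <<'E'
from h import *
for n in("top","side"):
    im=cams.read_camera(n); cv2.imwrite(f"pics/{n}0.png",im); cv2.imwrite(f"pics/{n}0v.png",cv2.resize(im,(800,600),interpolation=cv2.INTER_CUBIC))
    K,r,t=cal(n); M=R.from_rotvec(r).as_matrix(); print(n,K.round(1).tolist(),(-M.T@t).round(3),M.round(2).tolist())
print(env.read_state())
E
```

```text
top [[444.7, 0.0, 257.0], [0.0, 444.7, 193.3], [0.0, 0.0, 1.0]] [0.329 0.065 1.356] [[0.13, -0.99, 0.0], [-0.97, -0.13, -0.2], [0.2, 0.03, -0.98]]
side [[348.0, 0.0, 255.1], [0.0, 348.0, 191.2], [0.0, 0.0, 1.0]] [ 0.415 -0.716  0.866] [[0.98, -0.2, 0.01], [-0.13, -0.67, -0.73], [0.15, 0.72, -0.68]]
{'time_s': 0.1, 'q': array([ 1.14192793e+00,  2.45793573e-01,  1.55888985e+00, -9.26719686e-06,
        1.33869559e+00, -1.74113333e-01]), 'qvel': array([ 0.00025822, -0.00110124, -0.00198639,  0.00031804,  0.00215496,
       -0.00043432]), 'tau': array([-9.14398788e-05, -4.30668032e+01, -3.27130830e+01, -2.16680464e-04,
        2.75310202e-03,  4.66852370e-06]), 'ee_pos': array([0.16359898, 0.62855769, 0.23026017]), 'ee_rot': array([-2.60918333e-04,  1.27032248e-01,  9.91898185e-01, -8.54227853e-04]), 'ft_force': array([ 0.76872269,  0.0219617 , -0.93107628]), 'torque': array([ 0.05053087, -0.04003243, -0.04820136]), 'width': 1.0006511585650968}
```

View pics/top0v.png

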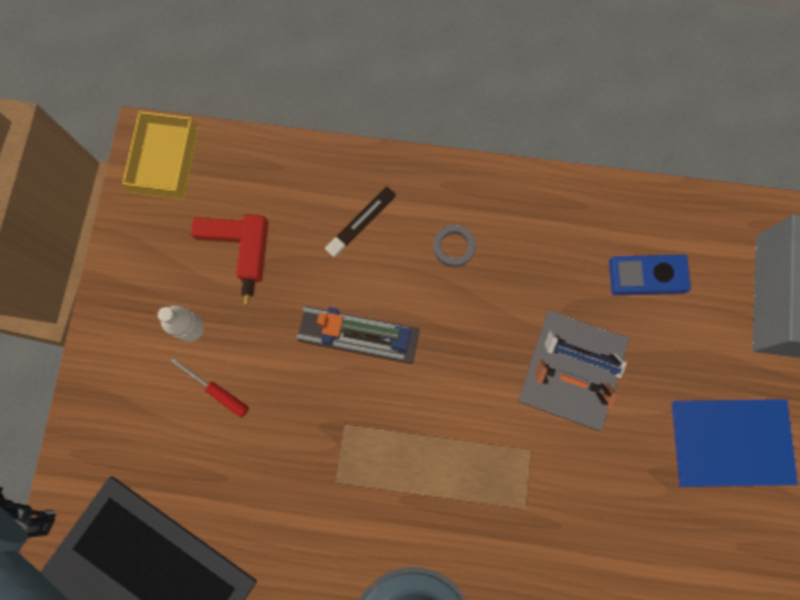

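View pics/side0v.png

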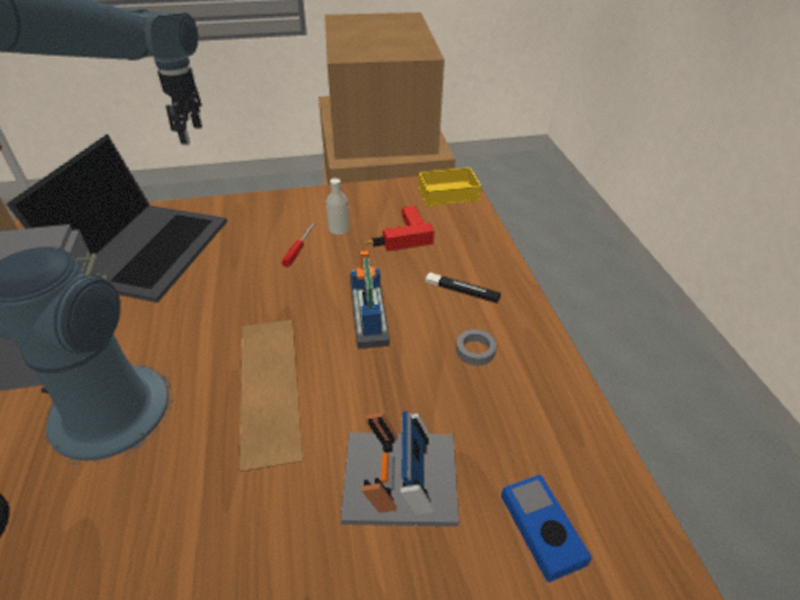

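The top view shows the vise at about (358,335), with its orange tab at the left (+y) end. The rack is at about (574,371), and its near slot is empty, with the orange ejector at (573,381). I'll enlarge crops of both for measuring.

```bash
python3 - <<'E'
import cv2,numpy as np
a=cv2.imread("pics/top0.png");b=cv2.imread("pics/side0.png")
def c(im,x,y,w,h,s,n):
    o=cv2.resize(im[y:y+h,x:x+w],None,fx=s,fy=s,interpolation=cv2.INTER_CUBIC)
    for i in range(0,w,10): cv2.putText(o,str(x+i),(i*s,8),0,.3,(255,255,255),1); cv2.line(o,(i*s,10),(i*s,16),(255,255,255),1)
    for i in range(0,h,10): cv2.putText(o,str(y+i),(0,i*s+3),0,.3,(255,255,255),1)
    return o
t=np.hstack([c(a,185,190,90,60,5,0)[:, :400],c(a,328,195,80,85,5,0)[:300]]) if 0 else None
p=c(a,185,185,80,60,5,0); q=c(a,328,195,80,85,5,0)
r=c(b,215,155,45,70,5,0)[:350]; s=c(b,215,260,80,80,5,0)
W=np.zeros((600,800,3),np.uint8)
W[:300,:400]=p; W[:425,400:]=q; cv2.imwrite("pics/ctop.png",W[:430])
W[:]=0; W[:350,:225]=r; W[:400,300:700]=s; cv2.imwrite("pics/cside.png",W[:400])
E
```

```text
(no output)
```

View pics/ctop.png

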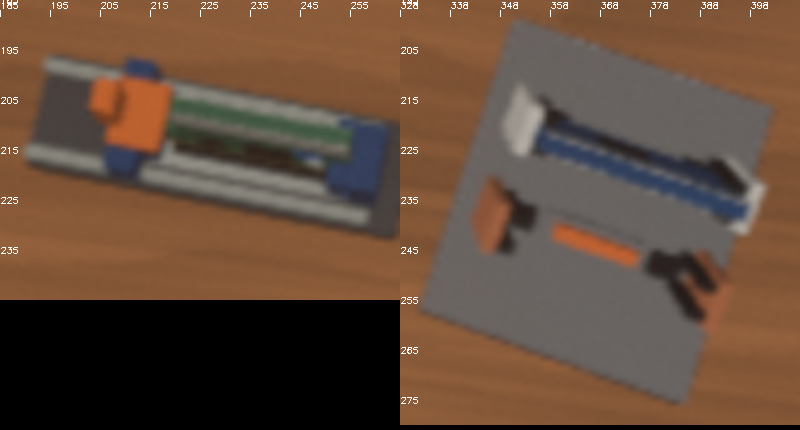

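View pics/cside.png

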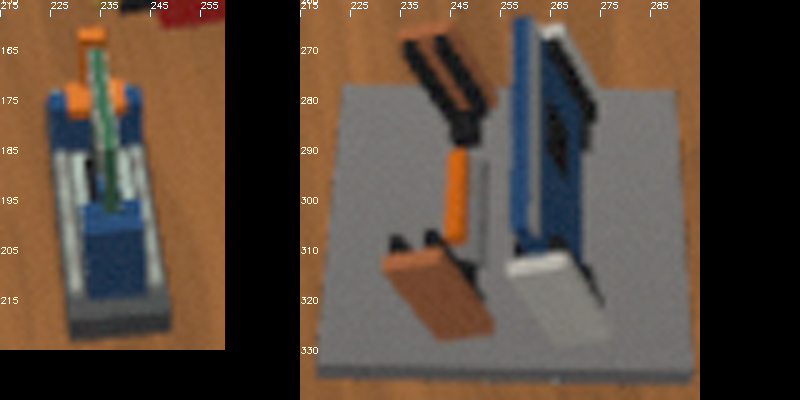

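```bash
cat > fit.py <<'E'
from h import *
from scipy.optimize import least_squares
def T(p,P):
    P=np.array(P,float).reshape(-1,3); c,s=np.cos(p[2]),np.sin(p[2])
    return np.c_[p[0]+c*P[:,0]-s*P[:,1],p[1]+s*P[:,0]+c*P[:,1],P[:,2]]
def fit(obs,p0):
    f=lambda p:np.concatenate([(proj(n,T(p,P))-np.array(u)).ravel() for n,P,u in obs])
    r=least_squares(f,p0,loss='soft_l1'); print(r.x.round(4),f(r.x).reshape(-1,2).round(1).tolist()); return r.x
E
python3 - <<'E'
from fit import *
k=lambda L,x0,y0,ox=0:[((a-ox+.5)/5-.5+x0,(b+.5)/5-.5+y0) for a,b in L]
B=lambda a,b,z:[(a,b,z),(a,-b,z),(-a,-b,z),(-a,b,z)]
rt=k([(512,18),(773,107),(685,404),(420,311)],328,195,400)
rs=k([(676,90),(693,369),(319,367),(343,85)],215,260,300)
r=fit([("top",B(.095,.0825,.016),rt),("side",B(.095,.0825,.016),rs)],[.35,-.2,0.2])
vt=k([(45,57)],185,185)+[(267.5,208),(263.7,231.7)]+k([(27,167)],185,185)
vs=k([(168,318),(70,322)],215,155)
v=fit([("top",B(.035,.115,.022),vt),("side",B(.035,.115,.022)[1:3],vs)],[.4,.1,0.])
np.save("pose.npy",[r,v])
# overlay
L=np.radians(20); 
def slot(xo,P): # slot frame -> rack frame
    P=np.array(P,float); return np.c_[xo+P[:,0]*np.cos(L)-P[:,2]*np.sin(L),P[:,1],.034+P[:,0]*np.sin(L)+P[:,2]*np.cos(L)]
segs=[]
def box(x,y,z):
    c=[(a,b,d) for a in x for b in y for d in z]
    return [(c[i],c[j]) for i in range(8) for j in range(i+1,8) if sum(np.array(c[i])!=np.array(c[j]))==1]
S=[]
add=lambda p,bs,col:[S.append((T(p,np.array(b)),col)) for b in bs]
add(v,box((-.005,.005),(-.06,.042),(.07,.14)),(0,255,255))
add(v,box((-.035,.035),(-.115,.115),(0,.022)),(255,255,0))
tb=lambda y0:box((-.01,.01),(y0-.007,y0+.007),(.08,.123))
add(v,tb(.079),(255,0,255))
add(r,box((-.095,.095),(-.0825,.0825),(0,.016)),(255,255,0))
for b in box((-.0045,.0045),(-.025,.025),(0,.008)): S.append((T(r,slot(-.03,b)),(0,255,0)))
for b in box((-.006,.006),(-.0615,.0615),(0,.06)): S.append((T(r,slot(-.03,b)),(0,255,255)))
for b in box((-.005,.005),(-.06,.06),(0.01,.085)): S.append((T(r,slot(.03,b)),(255,0,255)))
W=[]
for n,crops in(("top",[(185,185,80,60),(328,195,80,85)]),("side",[(215,155,45,70),(215,260,80,80)])):
    im=cv2.resize(cv2.imread(f"pics/{n}0.png"),None,fx=5,fy=5,interpolation=cv2.INTER_CUBIC)
    for q,col in S:
        u=(proj(n,q)+.5)*5-.5; cv2.line(im,*[tuple(int(x) for x in a.round()) for a in u],col,1,cv2.LINE_AA)
    W.append([im[5*y:5*(y+h),5*x:5*(x+w)] for x,y,w,h in crops])
C=np.zeros((600,800,3),np.uint8)
a,b=W[0];c,d=W[1]
C[:300,:400]=a; C[250:600,0:225]=c; d=cv2.resize(d,(300,300))
b=b[:300] if 0 else b
C[:300,400:800]=b[60:360]; C[300:,400:700]=d; C[:300,:400]=a; C[300:600,0:225]=c[:300]
cv2.imwrite("pics/ov.png",C)
E
```

```text
[ 0.5169 -0.2468 -0.2061] [[0.7, -0.4], [0.3, -0.4], [0.5, -0.0], [0.4, -0.2], [-0.4, -0.8], [0.4, 0.2], [-0.9, -0.4], [-0.6, -0.7]]
[ 0.5272  0.1775 -0.0434] [[0.4, -0.1], [0.6, 1.0], [0.4, -0.1], [-0.8, 0.2], [1.2, -1.8], [-0.2, -0.4]]
```

View pics/ov.png

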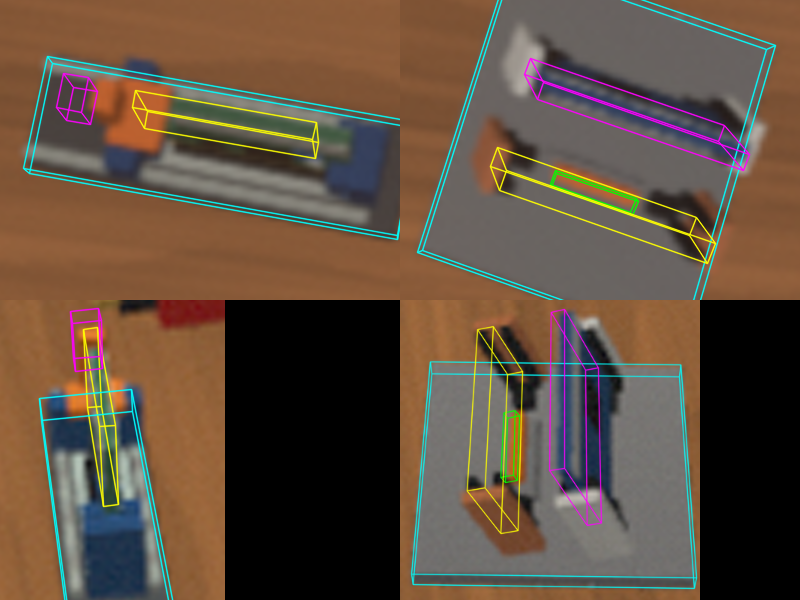

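Overlay check: the vise fit is good across its faces. The module and tab show that its origin is about 17 mm towards -y from the base centre. The rack slots sit a few mm further +x than the base centre. I'll correct both and plan the approach to the tab.

```bash
cat > plan.py <<'E'
from h import *
import sys
V=np.array([.5265,.1605]); VY=-.0434
def vis(y,x=0): c,s=np.cos(VY),np.sin(VY); return V+[c*x-s*y,s*x+c*y]
def down(yaw): # tool y at yaw, tool z down
    return R.from_matrix(np.c_[[-np.sin(yaw),np.cos(yaw),0],[np.cos(yaw),np.sin(yaw),0],[0,0,-1]])
def plan(p,Rt,n=None):
    s=env.read_state(); q=s["ee_rot"]; R0=R.from_quat([q[1],q[2],q[3],q[0]]); d=np.array(p)-s["ee_pos"]
    rv=(R0.inv()*Rt).as_rotvec(); n=n or int(np.ceil(max(np.linalg.norm(d)/.036,np.linalg.norm(rv)/.11)))
    sl=[((R0*R.from_rotvec(rv*i/n)).inv().apply(d/n)*1000).round(1).tolist() for i in range(n)]
    print("pos",s["ee_pos"].round(4),"F",s["ft_force"].round(1),"n",n,"rot",(rv/n).round(4).tolist()); print(sl)
E
python3 - <<'E'
from plan import *
p=vis(.079); print(p,ray("top",(118,205),.1)); plan([*p,.2],down(VY))
# rack feature fit
from fit import T
from scipy.optimize import least_squares
L=np.radians(20)
def slot(xo,P):
    P=np.array(P,float); return np.c_[xo+P[:,0]*np.cos(L)-P[:,2]*np.sin(L),P[:,1],.034+P[:,0]*np.sin(L)+P[:,2]*np.cos(L)]
k=lambda P,x0,y0,ox:np.array([((a-ox+.5)/5-.5+x0,(b+.5)/5-.5+y0) for a,b in P])
ob=[("top",slot(-.03,[(0,.025,.008),(0,-.025,.008)]),k([(552,229),(637,263)],328,195,400)),
("side",slot(-.03,[(0,.025,.008),(0,-.025,.008)]),k([(457,150),(456,240)],215,260,300)),
("top",slot(.03,[(0,.06,.085),(0,-.06,.085)]),k([(540,142),(745,213)],328,195,400)),
("side",slot(.03,[(0,.06,.085),(0,-.06,.085)]),k([(522,17),(519,232)],215,260,300))]
f=lambda p:np.concatenate([(proj(n,T(p,P))-u).ravel() for n,P,u in ob])
r=least_squares(f,[.523,-.248,-.206],loss='soft_l1',f_scale=.5); print(r.x.round(4),f(r.x).reshape(-1,2).round(1).tolist())
E
```

```text
[0.52992752 0.23942561] [0.49770688 0.48921508 0.1       ]
pos [0.1636 0.6286 0.2303] F [ 0.8  0.  -0.9] n 15 rot [-0.0001, 0.0001, 0.0906]
[[-30.2, -18.9, 2.0], [-31.8, -16.1, 2.0], [-33.1, -13.2, 2.0], [-34.2, -10.1, 2.0], [-34.9, -7.0, 2.0], [-35.4, -3.8, 2.0], [-35.6, -0.6, 2.0], [-35.5, 2.6, 2.0], [-35.1, 5.8, 2.0], [-34.5, 9.0, 2.0], [-33.5, 12.1, 2.0], [-32.3, 15.1, 2.0], [-30.8, 17.9, 2.0], [-29.1, 20.6, 2.0], [-27.1, 23.2, 2.0]]
[ 0.5222 -0.2484 -0.213 ] [[1.0, 0.4], [0.2, -0.6], [-0.2, -0.2], [-0.7, -1.0], [0.8, -0.2], [0.9, 0.1], [-0.1, -0.4], [0.1, -1.1]]
```

>>> step_arm --slide '[[-30, -19, 2], [-32, -16, 2], [-33, -13, 2], [-34, -10, 2], [-35, -7, 2], [-35, -4, 2], [-36, -1, 2], [-36, 3, 2], [-35, 6, 2], [-35, 9, 2], [-34, 12, 2], [-32, 15, 2], [-31, 18, 2], [-29, 21, 2], [-27, 23, 2], [0, 0, 0]]' --delta_rot '[[0, 0, 0.09], [0, 0, 0.09], [0, 0, 0.09], [0, 0, 0.09], [0, 0, 0.09], [0, 0, 0.09], [0, 0, 0.09], [0, 0, 0.09], [0, 0, 0.09], [0, 0, 0.09], [0, 0, 0.09], [0, 0, 0.09], [0, 0, 0.09], [0, 0, 0.09], [0, 0, 0.09], [0, 0, 0]]'

```text
time_s: 1.43
ee_pos: [0.5321, 0.2109, 0.1916]
ee_rot: [-0.0, 0.74, 0.672, -0.005]
ft_force: [-0.9, 0.2, -0.1]
width: 0.995
```

```bash
python3 - <<'E'
from plan import *
plan([*vis(.079),.2],down(VY))
E
```

```text
pos [0.5321 0.2109 0.1916] F [-0.9  0.2 -0.1] n 1 rot [-0.008, 0.0072, -0.0525]
[[28.2, -5.0, -8.6]]
```

>>> step_arm --slide '[[14, -2, -4], [14, -3, -4], [0, 0, 0]]' --delta_rot '[[-0.004, 0.0035, -0.026], [-0.004, 0.0035, -0.026], [0, 0, 0]]'

```text
time_s: 1.68
ee_pos: [0.5289, 0.2401, 0.1985]
ee_rot: [-0.001, 0.722, 0.692, -0.001]
ft_force: [-0.3, 0.4, 0.1]
width: 0.998
```

```bash
python3 - <<'E'
from plan import *
plan([*vis(.079),.095],down(VY))
E
```

```text
pos [0.5289 0.2401 0.1985] F [-0.3  0.4  0.1] n 3 rot [-0.0009, -0.0002, 0.0004]
[[-0.2, 0.4, 34.5], [-0.2, 0.4, 34.5], [-0.2, 0.4, 34.5]]
```

>>> step_arm --slide '[[0, 0.4, 34], [0, 0.4, 34], [0, 0.4, 33], [0, 0, 0]]' --delta_rot '[[0, 0, 0], [0, 0, 0], [0, 0, 0], [0, 0, 0]]'

```text
time_s: 2.02
ee_pos: [0.5293, 0.2492, 0.0997]
ee_rot: [0.001, 0.716, 0.698, 0.004]
ft_force: [-1.4, -0.4, -2.0]
width: 0.998
```

```bash
python3 - <<'E'
from plan import *
plan([*vis(.079),.095],down(VY))
W=[]
for n in("top","side"):
    im=cams.read_camera(n); cv2.imwrite(f"pics/{n}1.png",im)
    u=proj(n,[[*vis(.03),.11]])[0].astype(int); W.append(cv2.resize(im[u[1]-45:u[1]+45,u[0]-40:u[0]+40],None,fx=5,fy=5,interpolation=cv2.INTER_CUBIC))
cv2.imwrite("pics/v1.png",np.hstack(W))
E
```

```text
pos [0.5293 0.2492 0.0997] F [-1.4 -0.4 -2. ] n 1 rot [0.0075, -0.0042, 0.0173]
[[-9.7, 0.8, 4.7]]
```

View pics/v1.png

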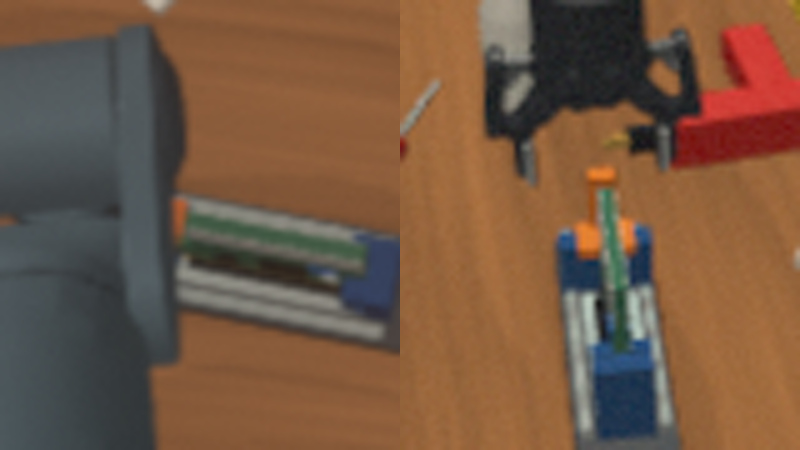

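The side view shows the open fingers straddling the tab: tips at x≈530 and 665, tab at 600 in the crop. The hand has drifted 10 mm in +y, so I'll correct that and then close.

>>> step_arm --slide '[[-5, 0.4, 2], [-5, 0.4, 3], [0, 0, 0]]' --delta_rot '[[0.0035, -0.002, 0.008], [0.0035, -0.002, 0.008], [0, 0, 0]]'

```text
time_s: 2.37
ee_pos: [0.5372, 0.2418, 0.1076]
ee_rot: [0.005, 0.721, 0.693, 0.009]
ft_force: [0.3, 0.1, 0.3]
width: 1.0
```

>>> step_arm --slide '[[0, 0, 0], [0, 0, 0], [0, 0, 0], [0, 0, 0], [0, 0, 0], [0, 0, 0], [0, 0, 0], [0, 0, 0]]' --delta_rot '[[0, 0, 0], [0, 0, 0], [0, 0, 0], [0, 0, 0], [0, 0, 0], [0, 0, 0], [0, 0, 0], [0, 0, 0]]' --grip 1

```text
time_s: 3.03
ee_pos: [0.5327, 0.2422, 0.1122]
ee_rot: [0.0, 0.722, 0.692, 0.004]
ft_force: [1.4, -0.8, -0.9]
width: 0.212
```

>>> step_arm --slide '[[0, 0, 0], [0, 0, 0], [6, 0, 0], [6, 0, 0], [0, 0, 0]]' --delta_rot '[[0, 0, 0], [0, 0, 0], [0, 0, 0], [0, 0, 0], [0, 0, 0]]'

```text
time_s: 3.45
ee_pos: [0.5333, 0.2525, 0.1121]
ee_rot: [0.001, 0.722, 0.691, 0.002]
ft_force: [-0.8, 3.2, -0.5]
width: 0.209
```

>>> step_arm --slide '[[7, 0, 0], [7, 0, 0], [7, 0, 0], [6, 0, 0], [0, 0, 0], [0, 0, 0]]' --delta_rot '[[0, 0, 0], [0, 0, 0], [0, 0, 0], [0, 0, 0], [0, 0, 0], [0, 0, 0]]'

```text
time_s: 3.95
ee_pos: [0.5349, 0.2771, 0.1121]
ee_rot: [0.004, 0.722, 0.692, -0.002]
ft_force: [-1.5, -3.1, 1.6]
width: 0.208
```

```bash
python3 - <<'E'
from plan import *
W=[]
im=cams.read_camera("side"); cv2.imwrite("pics/side2.png",im)
u=proj("side",[[*vis(.03),.11]])[0].astype(int); cv2.imwrite("pics/v2.png",cv2.resize(im[u[1]-45:u[1]+45,u[0]-40:u[0]+40],None,fx=5,fy=5,interpolation=cv2.INTER_CUBIC))
plan([*vis(.115),.2],down(VY))
E
```

```text
pos [0.5349 0.2771 0.1121] F [-1.4 -1.7  0.8] n 3 rot [0.0009, 0.0026, -0.0]
[[-0.8, -1.0, -29.3], [-0.8, -1.1, -29.3], [-0.7, -1.1, -29.3]]
```

View pics/v2.png

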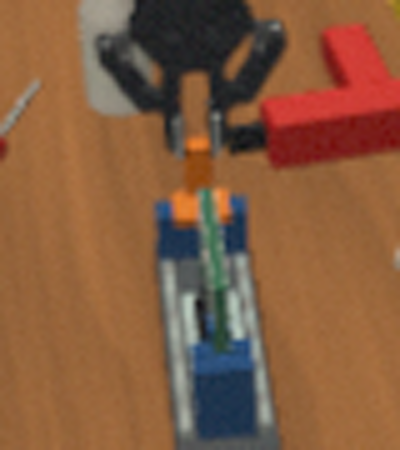

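The jaw has slid about 35 mm: the orange lip at (205,205) now stands clear of the module, with the tab gripped at (197,160). Next I release and rise.

>>> step_arm --slide '[[0, 0, 0], [0, 0, 0], [0, 0, 0], [0, 0, 0]]' --delta_rot '[[0, 0, 0], [0, 0, 0], [0, 0, 0], [0, 0, 0]]' --grip -0.1

```text
time_s: 4.33
ee_pos: [0.5349, 0.2773, 0.1117]
ee_rot: [0.003, 0.722, 0.691, -0.001]
ft_force: [0.3, 0.1, -0.3]
width: 0.553
```

>>> step_arm --slide '[[0, 0, -15], [0, 0, -30], [0, 0, -30], [0, 0, -5], [0, 0, 0], [0, 0, 0]]' --delta_rot '[[0, 0, 0], [0, 0, 0], [0, 0, 0], [0, 0, 0], [0, 0, 0], [0, 0, 0]]'

```text
time_s: 4.83
ee_pos: [0.5337, 0.2776, 0.1929]
ee_rot: [0.002, 0.723, 0.691, -0.002]
ft_force: [0.5, -0.6, -0.1]
width: 0.551
```

```bash
sed -i 's/.5265,.1605/.5293,.1605/' plan.py; python3 - <<'E'
from plan import *
print(vis(0)); plan([*vis(-.003),.2],down(VY))
E
```

```text
[0.5293 0.1605]
pos [0.5337 0.2776 0.1929] F [ 0.5 -0.6 -0.1] n 4 rot [0.0001, 0.0015, -0.0002]
[[-30.1, 0.2, -1.6], [-30.0, 0.2, -1.6], [-30.0, 0.2, -1.7], [-30.0, 0.2, -1.7]]
```

>>> step_arm --slide '[[-20, 0, -2], [-30, 0, -2], [-30, 0, -2], [-25, 0, -1], [-10, 0, 0], [0, 0, 0], [0, 0, 0]]' --delta_rot '[[0, 0, 0], [0, 0, 0], [0, 0, 0], [0, 0, 0], [0, 0, 0], [0, 0, 0], [0, 0, 0]]'

```text
time_s: 5.42
ee_pos: [0.524, 0.1592, 0.1907]
ee_rot: [-0.002, 0.722, 0.692, -0.007]
ft_force: [-0.4, 0.6, 1.2]
width: 0.547
```

```bash
python3 - <<'E'
from plan import *
plan([*vis(-.003),.115],down(VY))
E
```

```text
pos [0.524  0.1592 0.1907] F [-0.4  0.6  1.2] n 3 rot [-0.0044, 0.0023, 0.0005]
[[-0.3, 2.1, 25.2], [-0.4, 2.0, 25.2], [-0.4, 1.8, 25.2]]
```

>>> step_arm --slide '[[0, 2, 15], [0, 2, 25], [0, 1, 25], [0, 0, 15], [0, 0, 0], [0, 0, 0]]' --delta_rot '[[-0.004, 0.002, 0], [-0.004, 0.002, 0], [-0.004, 0.002, 0], [0, 0, 0], [0, 0, 0], [0, 0, 0]]'

```text
time_s: 5.92
ee_pos: [0.5287, 0.1655, 0.106]
ee_rot: [-0.001, 0.72, 0.694, 0.0]
ft_force: [0.3, -0.2, 0.8]
width: 0.547
```

```bash
python3 - <<'E'
from plan import *
plan([*vis(-.003),.106],down(VY))
E
```

```text
pos [0.5287 0.1655 0.106 ] F [ 0.3 -0.2  0.8] n 1 rot [-0.001, -0.0019, 0.0071]
[[-7.9, 0.8, 0.0]]
```

>>> step_arm --slide '[[-4, 0.5, 0], [-3, 0.5, 0], [0, 0, 0], [0, 0, 0]]' --delta_rot '[[0, -0.001, 0.004], [0, -0.001, 0.003], [0, 0, 0], [0, 0, 0]]'

```text
time_s: 6.25
ee_pos: [0.5311, 0.1598, 0.1089]
ee_rot: [0.001, 0.722, 0.692, 0.001]
ft_force: [0.1, -0.8, -0.1]
width: 0.549
```

>>> step_arm --slide '[[0, 0, 0], [0, 0, 0], [0, 0, 0], [0, 0, 0], [0, 0, 0], [0, 0, 0], [0, 0, 0], [0, 0, 0]]' --delta_rot '[[0, 0, 0], [0, 0, 0], [0, 0, 0], [0, 0, 0], [0, 0, 0], [0, 0, 0], [0, 0, 0], [0, 0, 0]]' --grip 1

```text
time_s: 6.92
ee_pos: [0.5284, 0.1598, 0.1111]
ee_rot: [-0.002, 0.723, 0.691, -0.001]
ft_force: [-0.1, 0.3, 0.5]
width: 0.103
```

```bash
python3 - <<'E'
from plan import *
plan([*vis(-.003),.106],down(VY)); s=env.read_state(); print(s["width"],s["torque"].round(2))
E
```

```text
pos [0.5284 0.1598 0.1111] F [-0.1  0.3  0.5] n 1 rot [-0.0046, -0.0011, -0.0018]
[[-2.3, 0.9, 5.1]]
0.10297003567252934 [-0.04  0.18 -0.05]
```

>>> step_arm --slide '[[0, 0, -5], [0, 0, -10], [0, 0, -12], [0, 0, -12], [0, 0, -12], [0, 0, 0]]' --delta_rot '[[0, 0, 0], [0, 0, 0], [0, 0, 0], [0, 0, 0], [0, 0, 0], [0, 0, 0]]'

```text
time_s: 7.42
ee_pos: [0.529, 0.1597, 0.167]
ee_rot: [-0.002, 0.723, 0.691, -0.001]
ft_force: [0.7, 0.2, -0.9]
width: 0.108
```

>>> step_arm --slide '[[0, 0, -15], [0, 0, -25], [0, 0, -25], [0, 0, -20], [0, 0, -5], [0, 0, 0]]' --delta_rot '[[0, 0, 0], [0, 0, 0], [0, 0, 0], [0, 0, 0], [0, 0, 0], [0, 0, 0]]'

```text
time_s: 7.92
ee_pos: [0.5277, 0.1595, 0.2616]
ee_rot: [-0.002, 0.723, 0.691, -0.002]
ft_force: [0.5, -0.2, -1.3]
width: 0.106
```

```bash
cat >> plan.py <<'E'
RK=np.array([.5222,-.2484]); RY=-.209; L=np.radians(20)
def rackR(): 
    b=R.from_euler('z',RY)
    return R.from_matrix(b.as_matrix()@np.c_[[0,1,0],[np.cos(L),0,np.sin(L)],[np.sin(L),0,-np.cos(L)]])
def slotp(P): # empty-slot frame -> world
    P=np.array(P,float).reshape(-1,3); q=np.c_[-.03+P[:,0]*np.cos(L)-P[:,2]*np.sin(L),P[:,1],.034+P[:,0]*np.sin(L)+P[:,2]*np.cos(L)]
    return R.from_euler('z',RY).apply(q)+[*RK,0]
E
python3 - <<'E'
from plan import *
s=env.read_state(); print(s["ft_force"],s["width"],s["torque"].round(2))
print("slot z=200",slotp([0,0,.2])); 
plan(slotp([0,0,.200])[0],rackR())
E
```

```text
[ 0.50056354 -0.2245549  -1.31991016] 0.10624568972576647 [0.03 0.02 0.02]
slot z=200 [[ 0.42593735 -0.22798296  0.22193852]]
pos [0.5277 0.1595 0.2616] F [ 0.5 -0.2 -1.3] n 12 rot [-0.0295, -0.0025, 0.0136]
[[-32.6, -7.0, 3.3], [-32.7, -6.7, 3.2], [-32.8, -6.3, 3.1], [-32.9, -6.0, 3.0], [-33.0, -5.6, 2.9], [-33.0, -5.2, 2.8], [-33.1, -4.9, 2.7], [-33.1, -4.5, 2.7], [-33.2, -4.1, 2.6], [-33.2, -3.8, 2.6], [-33.3, -3.4, 2.6], [-33.3, -3.0, 2.6]]
```

>>> step_arm --slide '[[-20, -5, 2], [-30, -7, 3], [-32, -6, 3], [-32, -6, 3], [-32, -5, 3], [-32, -5, 3], [-32, -5, 3], [-32, -4, 2], [-32, -4, 2], [-30, -4, 2], [-25, -3, 2], [-20, -2, 2], [-10, -1, 0], [0, 0, 0], [0, 0, 0]]' --delta_rot '[[-0.025, -0.002, 0.012], [-0.025, -0.002, 0.012], [-0.025, -0.002, 0.012], [-0.025, -0.002, 0.012], [-0.025, -0.002, 0.012], [-0.025, -0.002, 0.012], [-0.025, -0.002, 0.012], [-0.025, -0.002, 0.012], [-0.025, -0.002, 0.012], [-0.025, -0.002, 0.012], [-0.025, -0.002, 0.012], [-0.025, -0.002, 0.012], [-0.025, -0.002, 0.012], [0, 0, 0], [0, 0, 0]]'

```text
time_s: 9.17
ee_pos: [0.4195, -0.2006, 0.2009]
ee_rot: [0.114, 0.768, 0.623, 0.099]
ft_force: [0.2, 0.0, -1.8]
width: 0.102
```

```bash
python3 - <<'E'
from plan import *
plan(slotp([0,0,.200])[0],rackR())
E
```

```text
pos [ 0.4195 -0.2006  0.2009] F [ 0.2  0.  -1.8] n 1 rot [-0.0458, -0.0092, -0.0007]
[[-25.3, 17.8, -16.7]]
```

>>> step_arm --slide '[[-8, 6, -6], [-9, 6, -6], [-8, 5, -4], [0, 0, 0], [0, 0, 0]]' --delta_rot '[[-0.015, -0.003, 0], [-0.015, -0.003, 0], [-0.015, -0.003, 0], [0, 0, 0], [0, 0, 0]]'

```text
time_s: 9.58
ee_pos: [0.4267, -0.2275, 0.2222]
ee_rot: [0.135, 0.764, 0.622, 0.11]
ft_force: [0.5, 0.6, -2.5]
width: 0.104
```

```bash
cat > ov2.py <<'E'
from plan import *
def box(x,y,z):
    c=np.array([(a,b,d) for a in x for b in y for d in z])
    return [(c[i],c[j]) for i in range(8) for j in range(i+1,8) if sum(c[i]!=c[j])==1]
def pose():
    s=env.read_state(); q=s["ee_rot"]; return s["ee_pos"],R.from_quat([q[1],q[2],q[3],q[0]])
def modw(P,h=.0811,dy=0): # module frame -> world via tool (x->tool y, y->tool x, z->-tool z)
    P=np.atleast_2d(P); p,Rt=pose(); return p+Rt.apply(np.c_[P[:,1]+dy,P[:,0],h-P[:,2]])
def draw(tag,mod=True,w=80,hh=75,c=[0,0,.08],dy=0,sc=5):
    W=[]
    for n in("top","side"):
        raw=cams.read_camera(n); cv2.imwrite(f"pics/{n}{tag}.png",raw)
        im=cv2.resize(raw,None,fx=sc,fy=sc,interpolation=cv2.INTER_CUBIC)
        S=[]
        if mod: S+=[(modw(b,dy=dy),(0,255,255)) for b in box((-.005,.005),(-.06,.06),(0,.04))]
        S+=[(slotp(b),(0,255,0)) for b in box((-.0045,.0045),(-.025,.025),(0,.008))]
        S+=[(slotp(b),(255,0,255)) for b in box((-.006,.006),(-.0615,.0615),(.0,.06))]
        for q,col in S:
            u=(proj(n,np.array(q).reshape(-1,3))+.5)*sc-.5; cv2.line(im,*[tuple(int(x) for x in a.round()) for a in u],col,1,cv2.LINE_AA)
        u=(proj(n,slotp(c))[0]*sc).astype(int); x=max(u[0]-w*sc//2,0);y=max(u[1]-hh*sc//2,0)
        W.append(im[y:y+hh*sc,x:x+w*sc]); print(n,"origin",x/sc,y/sc)
    cv2.imwrite(f"pics/o{tag}.png",np.hstack([np.pad(a,((0,hh*sc-a.shape[0]),(0,w*sc-a.shape[1]),(0,0))) for a in W]))
E
python3 - <<'E'
from ov2 import *
plan(slotp([0,0,.200])[0],rackR())
draw("3",w=80,hh=100)
E
```

```text
pos [ 0.4267 -0.2275  0.2222] F [ 0.5  0.6 -2.5] n 1 rot [0.0007, -0.0021, 0.0039]
[[-0.6, -0.7, -0.0]]
top origin 330.4 199.8
side origin 195.2 233.2
```

View pics/o3.png

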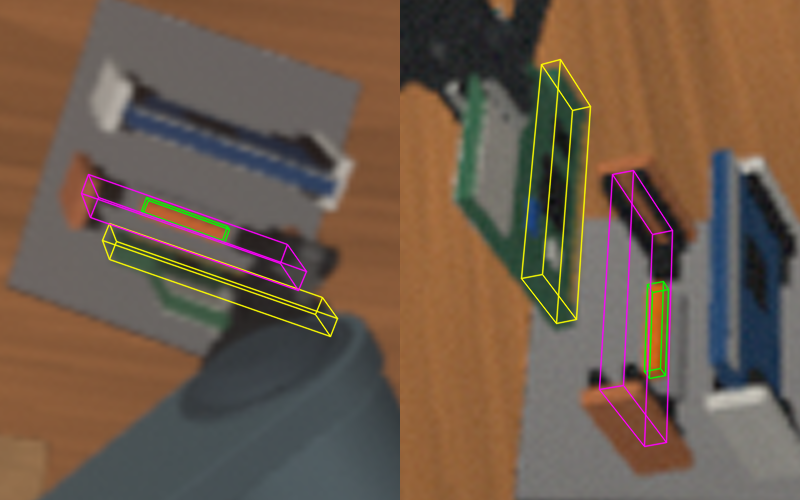

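The green ejector outline matches the orange bar in both views, and the channel outline sits well in the frame. Next I estimate the frame's y offset by comparing the brown end blocks with the white ones, which are the same shape and centred. I'll also measure the module's lower corner.

```bash
python3 - <<'E'
from plan import *
from scipy.optimize import least_squares
b=R.from_euler('z',RY)
def onplane(n,uv,Y):
    K,r,t=cal(n); M=R.from_rotvec(r).as_matrix(); c=b.inv().apply(-M.T@t-[*RK,0])
    d=b.inv().apply(M.T@np.linalg.inv(K)@np.array([uv[0],uv[1],1.])); return c+d*(Y-c[1])/d[1]
def w(P): return b.apply(P)+[*RK,0]
k=lambda P,x0,y0,ox:np.array([((a-ox+.5)/5-.5+x0,(b_+.5)/5-.5+y0) for a,b_ in P])
ws=k([(508,263),(567,255),(607,340),(560,346)],215,260,300); bs=k([(384,262),(442,252),(492,333),(437,340)],215,260,300)
for Y in(-.066,-.072,-.08):
    P=np.array([onplane("side",u,Y) for u in ws])
    f=lambda d:(proj("side",w(P+[-.06,d[0],0]))-bs).ravel()
    r=least_squares(f,[0.]); print(Y,r.x*1000,r.fun.reshape(-1,2).round(1).tolist(), P.round(3).tolist() if Y==-.072 else '')
# segmentation masks: print extents along image of brown & white near outer faces in side0
im=cv2.imread("pics/side0.png"); hsv=cv2.cvtColor(im,cv2.COLOR_BGR2HSV)
for nm,(x0,x1) in dict(brown=(228,256),white=(254,280)).items():
    for y in range(306,332,3): print(nm,y,[tuple(map(int,hsv[y,x])) for x in range(x0,x1,4)])
E
```

```text
-0.066 [1.22162342] [[-0.3, -0.7], [-0.3, -0.3], [-0.7, 0.6], [1.1, 0.4]] 
-0.072 [1.2293921] [[-0.7, -0.7], [-0.7, -0.3], [-1.0, 0.6], [0.7, 0.4]] [[-0.005, -0.072, 0.102], [0.023, -0.072, 0.11], [0.046, -0.072, 0.026], [0.022, -0.072, 0.019]]
-0.08 [1.24211432] [[-1.2, -0.7], [-1.2, -0.3], [-1.5, 0.5], [0.3, 0.3]] 
brown 306 [(15, 9, 117), (10, 7, 113), (12, 11, 117), (30, 5, 53), (12, 196, 182), (9, 110, 121), (20, 8, 99)]
brown 309 [(20, 7, 115), (18, 13, 98), (5, 48, 58), (11, 134, 101), (9, 65, 63), (20, 7, 108), (0, 5, 105)]
brown 312 [(23, 9, 117), (11, 162, 165), (11, 157, 164), (11, 158, 153), (12, 156, 100), (15, 10, 52), (30, 10, 102)]
brown 315 [(30, 9, 115), (10, 86, 115), (10, 152, 114), (11, 152, 114), (12, 153, 115), (13, 96, 32), (23, 9, 117)]
brown 318 [(15, 9, 114), (10, 13, 115), (10, 155, 115), (11, 149, 116), (10, 156, 111), (11, 159, 106), (18, 11, 112)]
brown 321 [(30, 11, 116), (24, 11, 114), (13, 34, 119), (11, 151, 115), (10, 149, 116), (10, 151, 115), (13, 59, 112)]
brown 324 [(15, 9, 116), (23, 9, 112), (20, 7, 116), (10, 129, 115), (12, 157, 114), (10, 
[... 565 characters left out ...]
(8, 9, 116), (18, 11, 117)]
white 315 [(18, 11, 115), (23, 15, 133), (19, 16, 127), (21, 14, 127), (34, 16, 111), (15, 10, 101), (20, 13, 115)]
white 318 [(170, 7, 113), (21, 15, 121), (30, 12, 125), (20, 18, 126), (25, 12, 126), (0, 0, 73), (12, 11, 118)]
white 321 [(8, 9, 114), (0, 4, 116), (20, 12, 125), (26, 16, 125), (19, 16, 129), (12, 12, 109), (15, 9, 115)]
white 324 [(12, 29, 114), (15, 9, 114), (20, 13, 116), (15, 16, 127), (18, 20, 128), (15, 16, 126), (15, 14, 113)]
white 327 [(8, 9, 116), (15, 9, 116), (15, 9, 113), (26, 14, 124), (30, 10, 123), (19, 16, 128), (0, 7, 115)]
white 330 [(0, 9, 116), (15, 5, 113), (15, 13, 114), (15, 9, 115), (10, 7, 112), (8, 9, 113), (23, 9, 112)]
```

```bash
python3 - <<'E'
from ov2 import *
im=cv2.imread("pics/side3.png").astype(np.float32)
def prof(ys,z,x=.005,n="side"):
    u=proj(n,modw([[x,y,z] for y in ys])).astype(np.float32)
    v=cv2.remap(im,u[:,:1],u[:,1:],cv2.INTER_LINEAR)[:,0]; return u,v
for z in(.015,.03):
  for r in(np.arange(-.070,-.0499,.002),np.arange(.05,.0701,.002)):
    u,v=prof(r,z); print(z,[f"{a*1000:.0f}:{int(c[1]-c[2])}" for a,c in zip(r,v)])
# along z at several y
for y in(-.055,-.04,.045):
    zz=np.arange(-.012,.0121,.002); u=proj("side",modw([[.005,y,z] for z in zz])).astype(np.float32)
    v=cv2.remap(im,u[:,:1],u[:,1:],cv2.INTER_LINEAR)[:,0]; print("y",y,[f"{z*1000:.0f}:{c.astype(int).tolist()}" for z,c in zip(zz,v)])
E
```

```text
0.015 ['-70:27', '-68:28', '-66:28', '-64:29', '-62:30', '-60:26', '-58:23', '-56:22', '-54:22', '-52:25', '-50:26']
0.015 ['50:16', '52:1', '54:-15', '56:-30', '58:-37', '60:-42', '62:-47', '64:-48', '66:-49', '68:-50', '70:-48']
0.03 ['-70:29', '-68:28', '-66:28', '-64:27', '-62:26', '-60:26', '-58:24', '-56:25', '-54:24', '-52:18', '-50:7']
0.03 ['50:20', '52:10', '54:-7', '56:-22', '58:-36', '60:-47', '62:-49', '64:-50', '66:-51', '68:-50', '70:-50']
y -0.055 ['-12:[120, 122, 125]', '-10:[120, 123, 125]', '-8:[119, 122, 124]', '-6:[120, 122, 124]', '-4:[115, 119, 119]', '-2:[105, 112, 109]', '0:[96, 105, 99]', '2:[85, 97, 88]', '4:[73, 90, 82]', '6:[61, 85, 83]', '8:[55, 83, 82]', '10:[55, 81, 74]', '12:[56, 79, 64]']
y -0.04 ['-12:[120, 120, 123]', '-10:[123, 124, 125]', '-8:[121, 123, 125]', '-6:[118, 122, 124]', '-4:[116, 121, 123]', '-2:[108, 117, 123]', '0:[95, 114, 128]', '2:[83, 113, 133]', '4:[69, 107, 130]', '6:[62, 96, 111]', '8:[57, 86, 91]', '10:[53, 81, 79]', '12:[52, 75, 64]']
y 0.045 ['-12:[57, 95, 142]', '-10:[56, 95, 141]', '-8:[56, 95, 142]', '-6:[56, 94, 141]', '-4:[55, 94, 138]', '-2:[55, 95, 136]', '0:[54, 95, 130]', '2:[52, 95, 124]', '4:[50, 94, 116]', '6:[52, 86, 96]', '8:[55, 79, 74]', '10:[56, 74, 55]', '12:[55, 71, 46]']
```

```bash
python3 - <<'E'
from ov2 import *
for n in("side","top"):
  im=cv2.imread(f"pics/{n}3.png").astype(np.float32)
  for x,z,r in((-.005,.02,np.arange(-.076,-.049,.002)),(-.005,.035,np.arange(-.076,-.049,.002)),(0,.02,np.arange(-.076,-.049,.002)),(.005,.02,np.arange(.044,.071,.002)),(0.,.08,np.arange(.028,.056,.002)),(0.005,.10,np.arange(.028,.056,.002))):
    u=proj(n,modw([[x,y,z] for y in r])).astype(np.float32); v=cv2.remap(im,u[:,:1],u[:,1:],cv2.INTER_LINEAR)[:,0]
    print(n,x,z,"px",u[0].round(),u[-1].round(),*[f"{a*1000:.0f}:{int(c[0])},{int(c[1])},{int(c[2])}" for a,c in zip(r,v)])
E
```

```text
side -0.005 0.02 px [222. 299.] [223. 289.] -76:118,121,123 -74:119,122,124 -72:119,122,123 -70:115,119,119 -68:109,114,112 -66:102,109,104 -64:88,98,86 -62:72,85,66 -60:59,74,47 -58:55,73,43 -56:54,72,42 -54:56,72,44 -52:57,73,46 -50:55,69,45
side -0.005 0.035 px [219. 296.] [220. 286.] -76:63,105,158 -74:61,105,158 -72:61,105,158 -70:60,104,154 -68:59,101,145 -66:59,96,127 -64:60,86,93 -62:57,78,65 -60:55,73,48 -58:55,71,44 -56:52,70,43 -54:51,69,40 -52:54,70,41 -50:54,70,43
side 0 0.02 px [224. 299.] [225. 289.] -76:116,119,120 -74:108,114,112 -72:91,100,91 -70:72,85,67 -68:59,75,50 -66:56,72,43 -64:56,74,44 -62:56,74,45 -60:55,72,44 -58:54,70,42 -56:55,70,44 -54:55,71,44 -52:56,71,45 -50:56,71,46
side 0.005 0.02 px [229. 255.] [230. 246.] 44:53,70,44 46:51,69,41 48:52,70,49 50:54,72,60 52:56,77,77 54:56,81,92 56:56,87,111 58:58,95,133 60:59,99,142 62:59,101,148 64:56,100,149 66:57,100,150 68:60,101,151 70:61,101,152
side 0.0 0.08 px [217. 246.] [218. 237.] 28:35,34,32 30:36,35,34 32:36,35,35 34:37,36,36 36:40,36,36 38:37,35,35 40:36,35,34 42:37,36,34 44:41,39,37 46:42,41,39 48:41
[... 882 characters left out ...]
56:53,51,49 -54:47,45,45 -52:45,44,46 -50:42,42,45
top 0.005 0.02 px [358. 248.] [349. 245.] 44:48,66,64 46:50,69,68 48:50,69,67 50:48,65,59 52:50,64,55 54:53,66,56 56:56,70,58 58:62,76,64 60:77,87,81 62:87,93,93 64:88,91,95 66:73,76,82 68:60,63,70 70:52,55,63
top 0.0 0.08 px [366. 258.] [356. 254.] 28:94,104,105 30:94,104,104 32:91,102,100 34:87,99,94 36:79,94,82 38:69,86,69 40:66,84,65 42:70,85,70 44:80,90,83 46:88,95,93 48:94,98,100 50:95,99,101 52:95,100,101 54:95,100,103
top 0.005 0.1 px [368. 258.] [358. 254.] 28:96,104,107 30:95,104,106 32:94,103,106 34:94,102,105 36:93,102,103 38:91,101,99 40:84,97,89 42:72,88,74 44:66,84,65 46:68,84,67 48:77,89,78 50:86,94,90 52:90,96,95 54:92,98,98
```

```bash
python3 - <<'E'
from ov2 import *
plan(slotp([0,.003,.150])[0],rackR())
E
```

```text
pos [ 0.4266 -0.2273  0.2219] F [ 0.3 -0.4 -2.2] n 2 rot [0.0002, -0.0011, 0.002]
[[1.0, -0.2, 24.9], [1.1, -0.2, 24.9]]
```

>>> step_arm --slide '[[0.5, 0, 8], [0.5, 0, 13], [0.5, 0, 13], [0.5, 0, 10], [0, 0, 4], [0, 0, 0], [0, 0, 0], [0, 0, 0]]' --delta_rot '[[0, 0, 0.002], [0, -0.001, 0.002], [0, -0.001, 0], [0, 0, 0], [0, 0, 0], [0, 0, 0], [0, 0, 0], [0, 0, 0]]'

```text
time_s: 10.35
ee_pos: [0.4443, -0.2261, 0.1721]
ee_rot: [0.134, 0.765, 0.621, 0.11]
ft_force: [0.3, -0.2, -1.3]
width: 0.105
```

```bash
cat > st.py <<'E'
from ov2 import *
def st(y=.003,z=.145,x=0.):
    p,Rt=pose(); s=env.read_state(); b=R.from_euler('z',RY)
    q=b.inv().apply(p-[*RK,0])-[-.03,0,.034]; xs=np.cos(L)*q[0]+np.sin(L)*q[2]; zs=-np.sin(L)*q[0]+np.cos(L)*q[2]
    print("slot mm",(1000*np.array([xs,q[1],zs])).round(1),"Ftool",Rt.inv().apply(s["ft_force"]).round(1),"Ttool",Rt.inv().apply(s["torque"]).round(2),"rot err",(Rt.inv()*rackR()).as_rotvec().round(4),"t",round(s["time_s"],1),"to go tool mm",(Rt.inv().apply(slotp([x,y,z])[0]-p)*1000).round(1))
E
python3 -c "
from st import *
st()"
```

```text
slot mm [ -0.6   5.7 147.1] Ftool [-0.2 -0.1  1.3] Ttool [0.27 0.04 0.03] rot err [-0.0016 -0.0026  0.0019] t 10.3 to go tool mm [-2.7  0.6  2.1]
```

>>> step_arm --slide '[[-1.5, 0.3, 0], [-1, 0.3, 0], [0, 0, 0], [0, 0, 1.5], [0, 0, 1.5], [0, 0, 1.5], [0, 0, 0], [0, 0, 0]]' --delta_rot '[[-0.001, -0.001, 0.001], [-0.001, -0.001, 0.001], [0, 0, 0], [0, 0, 0], [0, 0, 0], [0, 0, 0], [0, 0, 0], [0, 0, 0]]'

```text
time_s: 11.02
ee_pos: [0.4467, -0.2305, 0.1704]
ee_rot: [0.138, 0.765, 0.62, 0.11]
ft_force: [-0.1, 0.5, -2.0]
width: 0.106
```

```bash
python3 -c "
from st import *
st()"
```

```text
slot mm [  1.9   1.8 144.5] Ftool [ 0.5 -0.9  1.9] Ttool [ 0.33 -0.01 -0.01] rot err [0.0049 0.0026 0.    ] t 11.0 to go tool mm [ 1.2 -1.9 -0.5]
```

>>> step_arm --slide '[[0, 0, 1.5], [0, 0, 1.5], [0, 0, 1.5], [0, 0, 0], [0, 0, 0]]' --delta_rot '[[0, 0, 0], [0, 0, 0], [0, 0, 0], [0, 0, 0], [0, 0, 0]]'

```text
time_s: 11.43
ee_pos: [0.449, -0.2313, 0.1679]
ee_rot: [0.138, 0.765, 0.62, 0.11]
ft_force: [1.1, -0.1, -1.7]
width: 0.106
```

```bash
python3 -c "
from st import *
st()"
```

```text
slot mm [  3.4   1.6 141.3] Ftool [0.1 0.5 2. ] Ttool [ 0.24  0.04 -0.04] rot err [0.006  0.0028 0.001 ] t 11.4 to go tool mm [ 1.4 -3.3 -3.8]
```

>>> step_arm --slide '[[1.4, -3.3, -1.5], [0, 0, 0]]' --delta_rot '[[0.006, 0.003, 0.001], [0, 0, 0]]'

```text
time_s: 11.6
ee_pos: [0.4455, -0.2289, 0.1677]
ee_rot: [0.134, 0.765, 0.62, 0.109]
ft_force: [0.3, -0.4, -2.7]
width: 0.108
```

```bash
python3 -c "
from st import *
st();draw('4',mod=False,w=80,hh=85)
st()"
```

```text
slot mm [ -0.4   3.2 142.5] Ftool [-0.3 -0.6  2.6] Ttool [ 0.3   0.01 -0.01] rot err [-0.001  -0.0008 -0.0001] t 11.6 to go tool mm [-0.2  0.4 -2.5]
top origin 330.4 207.4
side origin 195.2 240.8
slot mm [ -0.2   3.  142.5] Ftool [-0.2 -0.8  1.4] Ttool [0.32 0.02 0.04] rot err [-0.0004 -0.0004 -0.0002] t 11.7 to go tool mm [-0.   0.2 -2.5]
```

View pics/o4.png

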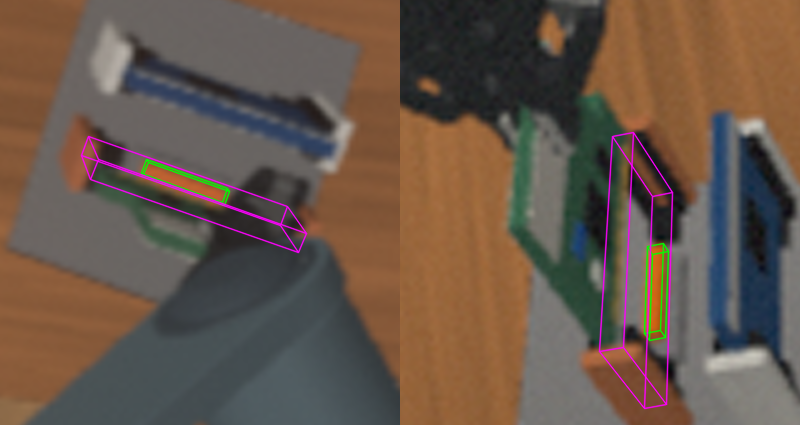

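The module hangs just above the near-slot mouth, at about (600,340) in the side view. Single-row moves track well, so I'll go on down with those and watch the force.

>>> step_arm --slide '[[0, 0.2, 3], [0, 0, 0]]' --delta_rot '[[0, 0, 0], [0, 0, 0]]'

```text
time_s: 11.87
ee_pos: [0.4473, -0.2292, 0.1661]
ee_rot: [0.135, 0.765, 0.62, 0.11]
ft_force: [-3.0, 1.6, 1.1]
width: 0.101
```

```bash
python3 -c "
from st import *
st()"
```

```text
slot mm [  0.7   3.3 140.3] Ftool [ 1.  -2.7 -2.2] Ttool [0.84 0.08 0.12] rot err [ 0.0002 -0.0012 -0.0002] t 11.9 to go tool mm [-0.3 -0.7 -4.7]
```

>>> step_arm --slide '[[0, 0, 3], [0, 0, 0]]' --delta_rot '[[0, 0, 0], [0, 0, 0]]'

```text
time_s: 12.03
ee_pos: [0.4487, -0.2289, 0.164]
ee_rot: [0.134, 0.765, 0.62, 0.11]
ft_force: [-0.3, 0.5, -2.5]
width: 0.106
```

```bash
python3 -c "
from st import *
st()"
```

```text
slot mm [  1.3   3.8 137.9] Ftool [ 0.4 -1.2  2.2] Ttool [ 0.28  0.03 -0.03] rot err [ 0.0003 -0.0027 -0.0001] t 12.0 to go tool mm [-0.8 -1.3 -7.1]
```

>>> step_arm --slide '[[-0.5, 0, 3], [0, 0, 0]]' --delta_rot '[[0, -0.002, 0], [0, 0, 0]]'

```text
time_s: 12.2
ee_pos: [0.4495, -0.2291, 0.1604]
ee_rot: [0.134, 0.765, 0.62, 0.11]
ft_force: [0.5, 0.5, -2.5]
width: 0.103
```

```bash
python3 -c "
from st import *
st()"
```

```text
slot mm [  0.8   3.8 134.2] Ftool [ 0.6 -0.5  2.5] Ttool [0.34 0.03 0.02] rot err [-0.0008 -0.0018 -0.0004] t 12.2 to go tool mm [ -0.8  -0.8 -10.8]
```

>>> step_arm --slide '[[0, 0, 3], [0, 0, 0]]' --delta_rot '[[0, 0, 0], [0, 0, 0]]'

```text
time_s: 12.37
ee_pos: [0.4505, -0.2293, 0.1567]
ee_rot: [0.134, 0.765, 0.62, 0.11]
ft_force: [0.3, 0.4, -2.1]
width: 0.103
```

```bash
python3 -c "
from st import *
st()"
```

```text
slot mm [  0.5   3.8 130.4] Ftool [ 0.5 -0.5  2.1] Ttool [0.27 0.06 0.03] rot err [-0.001  -0.0018 -0.0005] t 12.4 to go tool mm [ -0.8  -0.5 -14.6]
```

>>> step_arm --slide '[[0, 0, 7], [0, 0, 7], [0, 0, 0]]' --delta_rot '[[0, 0, 0], [0, 0, 0], [0, 0, 0]]'

```text
time_s: 12.62
ee_pos: [0.4554, -0.2302, 0.142]
ee_rot: [0.134, 0.765, 0.62, 0.11]
ft_force: [0.4, 0.2, -1.9]
width: 0.107
```

```bash
python3 -c "
from st import *
st()"
```

```text
slot mm [  0.2   4.  114.8] Ftool [ 0.3 -0.3  1.9] Ttool [ 0.31  0.05 -0.  ] rot err [-0.0012 -0.0021 -0.0009] t 12.6 to go tool mm [ -0.9  -0.2 -30.2]
```

>>> step_arm --slide '[[0, 0, 7], [0, 0, 7], [0, 0, 0]]' --delta_rot '[[0, 0, 0], [0, 0, 0], [0, 0, 0]]'

```text
time_s: 12.87
ee_pos: [0.4605, -0.2312, 0.1268]
ee_rot: [0.133, 0.766, 0.62, 0.11]
ft_force: [0.3, 0.1, -2.5]
width: 0.107
```

```bash
python3 -c "
from st import *
st()"
```

```text
slot mm [-0.1  4.  98.8] Ftool [ 0.1 -0.6  2.5] Ttool [ 0.34  0.02 -0.08] rot err [-0.0018 -0.0023 -0.0011] t 12.9 to go tool mm [ -0.9   0.  -46.2]
```

```bash
python3 -c "
from st import *
draw('5',mod=False,w=80,hh=85)"
```

```text
top origin 330.4 207.4
side origin 195.2 240.8
```

View pics/o5.png

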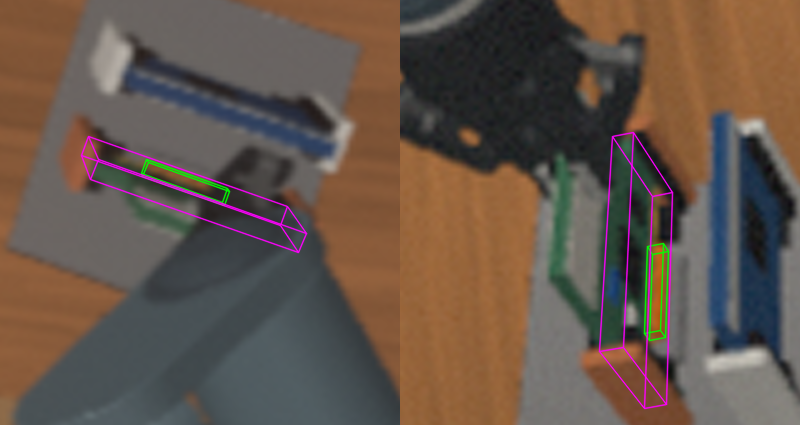

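The module has gone down between both orange end blocks (near one at (615,355)), in line with the channel outline and just above the ejector. I'll carry on to the ejector and press.

>>> step_arm --slide '[[0, 0, 5], [0, 0, 4], [0, 0, 0]]' --delta_rot '[[0, 0, 0], [0, 0, 0], [0, 0, 0]]'

```text
time_s: 13.22
ee_pos: [0.4642, -0.2323, 0.1192]
ee_rot: [0.134, 0.765, 0.62, 0.11]
ft_force: [-0.3, -0.0, -2.0]
width: 0.104
```

```bash
python3 -c "
from st import *
st(z=.081)"
```

```text
slot mm [ 0.9  3.7 90.3] Ftool [-0.1 -1.   1.8] Ttool [ 0.38 -0.01  0.01] rot err [-0.0001 -0.0016 -0.0008] t 13.2 to go tool mm [-0.8 -0.9  9.3]
```

>>> step_arm --slide '[[0, 0, 3], [0, 0, 3], [0, 0, 0]]' --delta_rot '[[0, 0, 0], [0, 0, 0], [0, 0, 0]]'

```text
time_s: 13.47
ee_pos: [0.4663, -0.2328, 0.1141]
ee_rot: [0.134, 0.765, 0.62, 0.11]
ft_force: [-0.2, -0.0, -3.1]
width: 0.108
```

```bash
python3 -c "
from st import *
st(z=.081)"
```

```text
slot mm [ 1.2  3.6 84.8] Ftool [-0.1 -1.2  2.9] Ttool [0.43 0.04 0.04] rot err [-0.0011 -0.0021 -0.0006] t 13.5 to go tool mm [-0.6 -1.2  3.8]
```

>>> step_arm --slide '[[0, -0.5, 3], [0, 0, 0]]' --delta_rot '[[0, 0, 0], [0, 0, 0]]'

```text
time_s: 13.63
ee_pos: [0.4672, -0.233, 0.1116]
ee_rot: [0.134, 0.765, 0.62, 0.11]
ft_force: [-0.3, -0.5, -2.0]
width: 0.104
```

```bash
python3 -c "
from st import *
st(z=.081)"
```

```text
slot mm [ 1.2  3.6 82.2] Ftool [-0.5 -0.9  1.8] Ttool [ 0.59 -0.03  0.1 ] rot err [-0.0007 -0.0023 -0.0006] t 13.6 to go tool mm [-0.6 -1.2  1.2]
```

>>> step_arm --slide '[[0, 0, 3], [0, 0, 0]]' --delta_rot '[[0, 0, 0], [0, 0, 0]]'

```text
time_s: 13.8
ee_pos: [0.4675, -0.2331, 0.1108]
ee_rot: [0.132, 0.765, 0.621, 0.109]
ft_force: [-2.7, -0.5, -4.2]
width: 0.109
```

```bash
python3 -c "
from st import *
st(z=.081)"
```

```text
slot mm [ 1.2  3.6 81.3] Ftool [-1.1 -3.8  3.1] Ttool [ 0.97 -0.07  0.24] rot err [-0.0049 -0.0041  0.0016] t 13.8 to go tool mm [-0.6 -1.2  0.3]
```

>>> step_arm --slide '[[-0.3, -1, 2], [0, 0, 0]]' --delta_rot '[[-0.004, -0.003, 0], [0, 0, 0]]'

```text
time_s: 13.97
ee_pos: [0.4673, -0.233, 0.1107]
ee_rot: [0.133, 0.765, 0.621, 0.11]
ft_force: [-2.5, 0.0, -4.1]
width: 0.105
```

```bash
python3 -c "
from st import *
st(z=.081); print(env.read_state()['q'].round(3))"
```

```text
slot mm [ 1.   3.7 81.3] Ftool [-0.5 -3.7  3.1] Ttool [0.84 0.   0.18] rot err [-0.0019 -0.0033  0.002 ] t 14.0 to go tool mm [-0.7 -1.   0.3]
[-0.773 -0.083  2.178  0.269  0.77  -0.734]
```

>>> step_arm --slide '[[0, 0, 4]]' --delta_rot '[[0, 0, 0]]'

```text
time_s: 14.05
ee_pos: [0.4683, -0.2333, 0.1104]
ee_rot: [0.131, 0.764, 0.622, 0.109]
ft_force: [-34.5, 13.9, 54.6]
width: 0.107
```

```bash
python3 -c "
from st import *
st(z=.081)"
```

```text
slot mm [ 1.8  3.6 80.6] Ftool [  6.8 -16.1 -63.7] Ttool [3.63 1.08 0.49] rot err [-0.0056 -0.0054  0.0047] t 14.1 to go tool mm [-0.6 -1.8 -0.3]
```

63 N with no travel at the predicted home height (81 mm) is the hard stop. I'll relax, check the sight lines, then press once more gently.

>>> step_arm --slide '[[0, 0, 0], [0, 0, 0]]' --delta_rot '[[0, 0, 0], [0, 0, 0]]'

```text
time_s: 14.22
ee_pos: [0.4672, -0.2331, 0.111]
ee_rot: [0.13, 0.764, 0.623, 0.108]
ft_force: [-0.5, 0.6, -2.5]
width: 0.104
```

>>> step_arm --slide '[[0, -0.5, 2.5]]' --delta_rot '[[0, 0, 0]]'

```text
time_s: 14.3
ee_pos: [0.4679, -0.2332, 0.1103]
ee_rot: [0.13, 0.764, 0.623, 0.109]
ft_force: [-28.0, 15.5, 43.6]
width: 0.106
```

```bash
python3 -c "
from st import *
st(z=.081)"
```

```text
slot mm [ 1.4  3.6 80.7] Ftool [  9.8 -14.2 -51.3] Ttool [2.87 1.32 0.23] rot err [-0.0086 -0.0069  0.006 ] t 14.3 to go tool mm [-0.6 -1.4 -0.3]
```

>>> step_arm --slide '[[0, 0, 0], [0, 0, 0]]' --delta_rot '[[0, 0, 0], [0, 0, 0]]'

```text
time_s: 14.47
ee_pos: [0.4675, -0.2332, 0.1105]
ee_rot: [0.129, 0.763, 0.623, 0.108]
ft_force: [-3.3, 1.1, 0.8]
width: 0.108
```

```bash
python3 -c "
from st import *
st(z=.081)"
```

```text
slot mm [ 1.1  3.5 81. ] Ftool [ 0.5 -3.  -1.9] Ttool [ 0.69 -0.03  0.11] rot err [-0.01   -0.0069  0.0065] t 14.5 to go tool mm [-0.5 -1.1  0. ]
```

Rigid at the same height under 51 N, so it is seated. Release, then withdraw along the slot axis.

>>> step_arm --slide '[[0, 0, 0], [0, 0, 0], [0, 0, 0], [0, 0, 0], [0, 0, 0]]' --delta_rot '[[0, 0, 0], [0, 0, 0], [0, 0, 0], [0, 0, 0], [0, 0, 0]]' --grip 0.1

```text
time_s: 14.88
ee_pos: [0.4697, -0.2353, 0.1119]
ee_rot: [0.133, 0.763, 0.623, 0.109]
ft_force: [-0.6, -0.2, -0.5]
width: 0.45
```

```bash
python3 -c "
from st import *
st(z=.081)"
```

```text
slot mm [ 4.1  1.9 81.5] Ftool [-0.3 -0.7  0.3] Ttool [ 0.14 -0.02 -0.02] rot err [-0.0033 -0.0026  0.007 ] t 14.9 to go tool mm [ 1.1 -4.   0.5]
```

>>> step_arm --slide '[[0, 0, -12], [0, 0, -25], [0, 0, -35], [0, 0, -35], [0, 0, -20], [0, 0, 0]]' --delta_rot '[[0, 0, 0], [0, 0, 0], [0, 0, 0], [0, 0, 0], [0, 0, 0], [0, 0, 0]]'

```text
time_s: 15.38
ee_pos: [0.4258, -0.226, 0.2349]
ee_rot: [0.132, 0.763, 0.623, 0.108]
ft_force: [0.1, 0.2, 0.8]
width: 0.45
```

>>> step_arm --slide '[[30, 0, -20], [35, 0, -15], [35, 0, 0], [35, 0, 0], [35, 0, 0], [35, 0, 0], [20, 0, 0], [0, 0, 0], [0, 0, 0]]' --delta_rot '[[0, 0, 0], [0, 0, 0], [0, 0, 0], [0, 0, 0], [0, 0, 0], [0, 0, 0], [0, 0, 0], [0, 0, 0], [0, 0, 0]]'

```text
time_s: 16.13
ee_pos: [0.4623, 0.0051, 0.2644]
ee_rot: [0.133, 0.764, 0.621, 0.109]
ft_force: [0.3, -0.6, -0.3]
width: 0.445
```

```bash
python3 - <<'E'
from ov2 import *
W=[]
for n in("top","side"):
    raw=cams.read_camera(n); cv2.imwrite(f"pics/{n}6.png",raw); u=proj(n,slotp([0,0,.05]))[0].astype(int)
    x,y=u[0]-40,u[1]-45; im=cv2.resize(raw,None,fx=5,fy=5,interpolation=cv2.INTER_CUBIC)
    S=[slotp(b) for b in box((-.005,.005),(-.058,.044),(.108,.1101))]
    for q in S:
        v=(proj(n,q)+.5)*5-.5; cv2.line(im,*[tuple(int(t) for t in a.round()) for a in v],(0,255,255),1,cv2.LINE_AA)
    W.append(im[5*y:5*y+450,5*x:5*x+400])
cv2.imwrite("pics/o6.png",np.hstack(W))
E
```

```text
(no output)
```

View pics/o6.png

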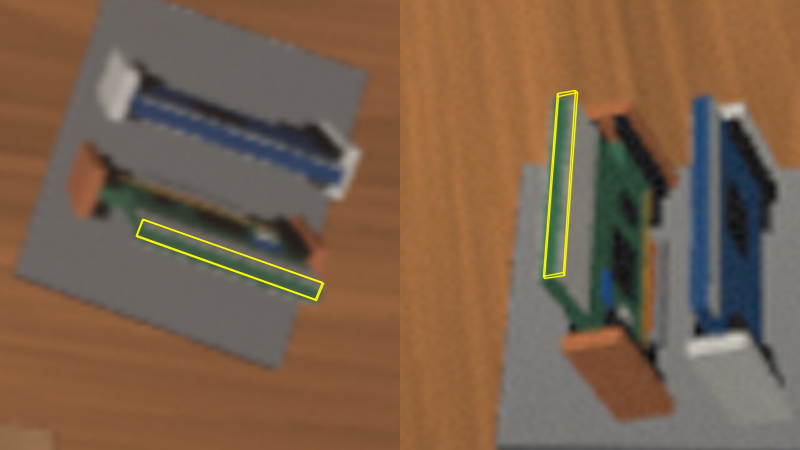

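```bash
python3 - <<'E'
from ov2 import *
im=cv2.imread("pics/side6.png").astype(np.float32); im0=cv2.imread("pics/side0.png").astype(np.float32)
for y in(-.035,-.015,0,.015,.035):
    zz=np.arange(-.014,.0181,.002); u=proj("side",slotp([[.005,y,z] for z in zz])).astype(np.float32)
    for I in(im,im0):
        v=cv2.remap(I,u[:,:1],u[:,1:],cv2.INTER_LINEAR)[:,0]; print(y,*[f"{z*1000:.0f}:{','.join(map(str,c.astype(int)))}" for z,c in zip(zz,v)])
im=cv2.imread("pics/side6.png").astype(np.float32)
for y in(-.05,-.02,.01,.035):
    zz=np.arange(.100,.1241,.002); u=proj("side",slotp([[-.005,y,z] for z in zz])).astype(np.float32)
    v=cv2.remap(im,u[:,:1],u[:,1:],cv2.INTER_LINEAR)[:,0]; print("top",y,*[f"{z*1000:.0f}:{','.join(map(str,c.astype(int)))}" for z,c in zip(zz,v)])
E
```

```text
-0.035 -14:72,72,74 -12:58,59,60 -10:48,48,49 -8:44,44,44 -6:51,56,59 -4:57,68,75 -2:62,77,89 0:65,85,100 2:66,90,102 4:60,89,101 6:53,86,99 8:52,84,93 10:52,81,82 12:54,79,71 14:57,78,60 16:60,79,60 18:67,83,68
-0.035 -14:67,70,72 -12:54,55,56 -10:41,42,42 -8:34,36,35 -6:43,45,45 -4:53,53,54 -2:62,62,64 0:74,75,76 2:90,91,93 4:97,97,100 6:101,102,106 8:104,106,110 10:98,103,111 12:91,100,115 14:78,94,122 16:60,83,125 18:45,76,132
-0.015 -14:104,105,107 -12:98,103,113 -10:90,99,120 -8:82,96,126 -6:75,93,133 -4:65,92,136 -2:53,90,136 0:46,90,137 2:42,91,133 4:45,89,121 6:48,87,108 8:53,86,96 10:54,83,85 12:54,77,72 14:52,71,58 16:51,65,45 18:46,57,39
-0.015 -14:100,101,102 -12:100,102,103 -10:102,103,104 -8:103,105,106 -6:104,107,109 -4:96,102,114 -2:86,95,118 0:77,90,121 2:65,85,126 4:52,83,133 6:40,80,142 8:30,80,155 10:27,84,166 12:29,90,177 14:29,93,186 16:30,97,194 18:26,97,196
0 -14:96,103,113 -12:91,101,116 -10:82,97,121 -8:72,92,126 -6:62,86,131 -4:56,86,134 -2:52,91,138 0:47,94,140 2:42,98,142 4:44,98,135 6:47,95,122 8:51,89,106 10:53,83,86 12:52,77,72 14:50,71,59 16:49,65,46
[... 1235 characters left out ...]
,95 114:105,122,101 116:112,124,112 118:117,124,121 120:121,126,125 122:122,125,126 124:120,122,124
top -0.02 100:84,109,71 102:80,106,64 104:78,105,61 106:79,105,63 108:85,109,71 110:94,117,84 112:105,126,101 114:110,126,109 116:115,127,117 118:121,129,124 120:122,129,126 122:123,127,128 124:123,124,127
top 0.01 100:89,111,79 102:84,108,71 104:79,103,63 106:81,106,67 108:85,110,73 110:89,114,80 112:90,116,97 114:88,118,118 116:88,121,140 118:85,120,153 120:80,119,160 122:72,116,167 124:66,113,171
top 0.035 100:82,107,71 102:76,103,62 104:78,104,62 106:79,104,63 108:78,103,63 110:79,105,76 112:80,107,96 114:81,111,120 116:80,113,139 118:74,112,151 120:68,110,159 122:65,109,162 124:65,107,162
```

The lower boundary of the ejector's orange has moved about 8 mm down since the start. The module's top edge is level along its length, within about 2 mm of the predicted home height. Handing in.

```bash
python3 -c "
from h import *
print(env.read_state()['time_s'], env.hand_in())"
```

```text
the job is handed in; nothing more can be done
16.2333 None
```

The module is in the rack's empty near slot, gold edge down, released, and pressed to the stop. I handed the job in at 16.2 s with the gripper clear of everything.

- **What I did:** I gripped the orange tab and slid the jaw open about 35 mm. Then I lifted the module out, tilted it 20° and lowered it into the slot. It touched a channel rim once, lightly (about 4 N), and then slid in freely.
- **Seating:** Pressing twice, with 64 N and 51 N, stopped both times at the same height (81 mm), within about 0.5 mm of the predicted home height.
- **Ejector:** In the side picture the bar is about 8 mm lower than at the start.
- **Level:** The module's top edge looks level along its length. It reads about 2 mm above the predicted height, which is within what the cameras can resolve.
- **Disagreement:** The two cameras differed by about 4 mm on where the module sat sideways in the gripper. I aimed in between, and it went in without a search.
- **Not checked:** I took no final picture of the other objects on the table. No unexpected force showed on the moves between the vise and the rack.

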